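# Clamp the casting mould

### The arm

A 6-joint arm with a two-finger parallel gripper is mounted at the origin on the work surface. World frame = base frame: x ahead of the robot, y to its left, z up, the work surface at z = 0. Lengths are in m, angles in degrees, forces in N, time in s.
With the tool pointing down it reaches from about 0.35 to 0.875 m from the base axis. Payload 4.2 kg.
Tool frame: the origin (TCP) lies midway between the tips of the shut fingers; the grasp point (between the pads) lies 19 mm behind it; x points along the fingers, y is the direction in which the jaws open and shut, and the axes are right-handed (so a half turn about x gives the same grasp; the last joint's range is limited). The gripper opens to 87 mm and grips with 3 to 60 N. Pads are 19 mm wide; open, the fingers measure 117 mm over their backs; the gripper's body (75 mm by 190 mm) begins 51 mm behind the grasp point.
Start: joints at [-59.209, 22.042, 0.453, 0, -68.411, -14.817], TCP at [0.172, -0.601, 0.223] pointing down, gripper open.
Joint ranges: [-179.83, 179.83], [-69.29, 118.12], [-61.27, 80.66], [-181.25, 117.63], [-171.15, -9.14], [-177.46, 177.46]. Speed limits (degrees/s): [159.86, 159.86, 180, 180, 180, 180].

### API

Orientations are given as a 3x3 rotation matrix whose columns are the frame's x, y, z axes.
In Python, from station import r gives the robot as it stands.
- The arm moves only by the tool play_rows, never from a script. Its argument "plan" is a list that holds one entry, the list of rows, each a list of 6 numbers: the shift along the tool's x, y, z in cm, then the turn, a rotation vector about the tool's x, y, z in units of 10 degrees (1.0 is 10 degrees). A call has 1 to 5 rows; each row is the pose to reach, as a shift and turn from the pose commanded when the call began, along the tool's axes at that moment; what a row does not reach only later rows make up. A row lasts 1/8 s, in which the tool goes at most 62.5 mm and 10.7 degrees, less where a joint would pass 70% of its speed; a pose out of reach is approached as far as the arm can. A call with a gripper value outside its range is refused whole. "hand" is the opening, from 0 (shut) to 1 (fully open), set as the call begins (left out, the last holds). The fingers move at their own pace and stop on an object; the grip force is fixed at half the most. Time passes only in rows, so rows that repeat a pose let the fingers close. It gives the time, the measured TCP pose, the force and the opening at its end, in the units of the state.
- r.sense(): the state, without advancing time (a new reading comes with each control period).
- r.capture(name): name is "scene" or "top" or "wrist"; returns (picture, depth): 480x640x3 uint8, blue, green, red; 480x640 float32, m along the optical axis (not along the pixel's ray), 0 where there is no reading.
- r.get_calibration(name): a dict with "vfov" (degrees; the focal length in pixels is half the picture's height over the tangent of half this angle, whatever the lens; pixels are square), "cx", "cy" (the principal point, pixels), "rvec" (rotation vector, rad) and "tvec" (3), from world to camera coordinates, as OpenCV has them. Camera axes: x right, y down, z forward; pixel columns grow to the right and rows downward; lengths in m; the calibration is good to about 2 mm. A picture is of the moment at which its call begins: read the wrist's pose just before it. get_calibration takes no time and is no camera call; for the wrist camera it gives the pose at the moment of the call.
- r.finish_job(): hands the job in, once; it reports no verdict.
The state is a dict: "time_s": time; "joints": joint angles; "joint_velocities": joint speeds; "effort": joint torques, N m; "tcp_pos": TCP position; "ee_rot": TCP orientation; "wrist_force": force on the tool from outside, world axes, zero at the start; "moment": the same for the moment, N m; "gripper_width": opening from 0.0 (shut) to 1.0 (fully open).
Only numpy, scipy, OpenCV 4.12 (cv2) and the standard library are available. Lean on these libraries where they do the work, as an engineer would, in place of code of your own. Each camera call takes 0.05 s, during which the arm holds its last target.

### The job

The two-part mould in the open clamp is ready for casting. Push the clamp strap round with a finger until it lies across the mould against its stop pin, then push the cam lever down flat so that the clamp holds the mould shut by itself. Nothing is to be lifted: leave the mould seated in its nest, and leave the other clamp, which already holds a curing mould, and the loose things on the bench as they are.

Things in the scene. Friction and masses are not known exactly. Their poses are not given: they have to be found in the camera images.
- fixture: the open casting clamp (its strap is swung aside and its lever stands up), screwed to the bench: an aluminium base plate 120 x 220 x 12 mm. Origin: centre of the plate's underside, z up. In its frame: the turning stud stands at y = +65 mm; the mould (80 mm in x, 70 mm in y, top at z = 56 mm) is centred at y = -55 mm, between four corner angles that reach z = 46 mm; the fixed stop pin (9 mm thick, top at z = 94 mm) stands at x = -17.5, y = +35 mm
- strap (a joint): angle of the open clamp's strap about the vertical stud, rad: 0 = across the mould (pointing to the fixture's -y) and against the stop pin, its fully closed end; grows as it opens, counter-clockwise from above, towards the fixture's +x; starts at about 1.1 to 1.9. It turns with slight friction (about 1.2 N at strap_end) and stays where it is left. To close it, push on the strap's far face, clockwise from above. It carries the lever round with it
- lever (a joint): angle of the open clamp's cam lever about its level pin, rad: 0 = down flat, level (fully clamped); about 1.57 = upright; starts at about 1.35 to 1.6, limit 1.75. It folds down away from the strap, that is towards the fixture's +y once the strap lies across the mould. It needs about 3 to 6 N at the grip, square to the lever, and stays where it is left; pushing it down lowers the strap by about 7 mm (4.6 mm per rad) onto the mould
- stud_axis (a point): point on the open clamp's stud axis, 81 mm above the bench; the strap turns about the vertical through it
- strap_end (a point): point inside the strap bar of the open clamp, 100 mm from the stud axis, at mid-height. The bar is black steel, 26 mm wide, 14 mm thick, and ends 140 mm from the stud axis; while the lever is up its underside is 81 mm and its top 95 mm above the bench. The rubber foot hangs under it 120 mm from the stud axis (19 mm thick, down to about 60 mm above the bench), a nut and screw stand on top of it there up to 114 mm
- lever_pin (a point): centre of the open clamp's cam pin, on the stud axis, 111.5 mm above the bench; its x axis is the lever's hinge axis and its y axis points away from the strap, the way the lever folds down
- lever_grip (a point): point in the middle of the lever's black plastic grip, 85 mm from the pin. The grip is 22 mm wide and 16 mm thick (8 mm either side of the line from the pin through this point), from 46 to 113 mm from the pin
- pad: rubber-tipped spring foot under the strap's end; origin at the centre of its lower face, 19 mm across. With the lever down it presses on the mould lid with about 15 to 20 N
- lid_top (a point): centre of the top face of the loose upper half of the mould in the open clamp (grey, 80 x 70 x 22 mm, with a pour hole and a vent), 56 mm above the bench
- fixture2: the other clamp, the same make and size, already closed with a mould in it; same origin and axes
- strap2 (a joint): strap angle of the closed clamp, starts at 0
- lever2 (a joint): lever angle of the closed clamp, starts at 0 (down): its lever lies level at about 112 mm above the bench, reaching 113 mm from its stud towards its +y
- cup: loose clear plastic mixing cup, 68 mm across, 85 mm tall, origin at its underside; near the open clamp's robot side
- funnel: loose small pouring funnel standing upside down, 46 mm across, 34 mm tall, origin at its underside; beside the open clamp's mould on its +x side
- bottle: loose white bottle, 44 mm across, 105 mm tall, origin at its underside; near the closed clamp's robot side
- tub: loose yellow lidded tub, 90 mm across, 85 mm tall, at the back of the bench, origin at its underside
- brush: loose brush 170 mm long, lying on the right of the bench
- tape: loose tape ring, 90 mm across, 25 mm tall, lying on the left of the bench, origin at its underside
- figure: loose plaster-coloured turned figure, 48 mm across, 86 mm tall, on the right, origin at its underside
- mould_lid: the loose upper half of that mould, origin at the centre of its underside, 34 mm above the bench; it rests on the lower half, held sideways by the corner angles with about 1.5 mm play
There are look-alikes about, which are no part of the job. Leave any purple look-alike of the mould_lid alone.

How it is judged:
By the outcome, as a careful person would: the job done as asked, in the order asked, and still so for the second after the job is handed in, with the robot touching nothing.
It also fails if it takes over 54 s, if anything falls off the work surface, if the arm or the gripper's body presses on something with over 40 N, if the wrist force passes 120 N, or if a joint passes its speed limit or range.

## Working session

There is one attempt and no reset: what is moved stays moved. The work goes in short steps, Python scripts to look and compute and a tool call to move; the robot and the scene stay as the last step left them, time stands still between calls to the robot, and variables do not carry over. Pictures are saved under pics/ and viewed, and the job is handed in when it is done.

Besides the shell and the picture viewer there is one more tool, called as name([rows], argument=value, ...), one row to a line, values as JSON. play_rows: Moves the arm, as the interface text tells. Its arguments: {"type":"object","properties":{"plan":{"type":"array","items":{"type":"array","items":{"type":"array","items":{"type":"number"}}}},"hand":{"type":"number"}},"required":["plan"]}

```bash
mkdir -p pics; ls
cat > h.py <<'E'
import numpy as np,cv2
from station import r
def cal(n):
    c=r.get_calibration(n);f=240/np.tan(np.radians(c['vfov'])/2)
    K=np.array([[f,0,c['cx']],[0,f,c['cy']],[0,0,1.]])
    return K,cv2.Rodrigues(np.array(c['rvec'],float))[0],np.array(c['tvec'],float).ravel()
def plane(C,uv,z):
    K,R,t=C;o=-R.T@t;d=R.T@np.linalg.inv(K)@np.array([uv[0],uv[1],1.]);return o+d*(z-o[2])/d[2]
def dep(C,uv,D):
    K,R,t=C;u,v=int(uv[0]),int(uv[1]);p=np.linalg.inv(K)@np.array([u,v,1.])*D[v,u];return R.T@(p-t)
def proj(C,p):
    K,R,t=C;q=K@(R@np.array(p,float)+t);return q[:2]/q[2]
E
python3 - <<'E'
from h import *
for n in ['scene','top']:
    C=cal(n);im,D=r.capture(n);cv2.imwrite(f'pics/{n}0.png',im);np.savez(f'{n}0.npz',im=im,D=D,K=C[0],R=C[1],t=C[2]); print(n,-C[1].T@C[2],C[0][0,0],(D>0).mean(), r.get_calibration(n).keys())
print(r.sense())
E
```

```text
pics
scene [1.17707062 0.255314   0.89082334] 538.6557129743994 0.9960872395833333 dict_keys(['vfov', 'cx', 'cy', 'rvec', 'tvec'])
top [ 0.24985483 -0.01671055  1.14850614] 483.01514680167134 0.9959147135416667 dict_keys(['vfov', 'cx', 'cy', 'rvec', 'tvec'])
{'time_s': 0.1, 'joints': array([-5.92095142e+01,  2.20866644e+01,  3.89240986e-01, -2.42685273e-02,
       -6.84115663e+01, -1.48180563e+01]), 'joint_velocities': array([-0.05646429, -0.12040927,  0.16334869,  0.11123281, -0.10595987,
        0.0790727 ]), 'effort': array([-3.11888707e-04, -3.91690600e+01,  1.87934428e+01,  4.23195049e+00,
        1.34468410e-02, -7.90984404e-05]), 'tcp_pos': array([ 0.17186987, -0.60035766,  0.22157961]), 'ee_rot': array([[-6.35397297e-04, -2.75023960e-01,  9.61437163e-01],
       [ 1.83568528e-03,  9.61435416e-01,  2.75024673e-01],
       [-9.99998113e-01,  1.93964598e-03, -1.06036030e-04]]), 'wrist_force': array([ 0.30958743, -0.63948607, -0.62112183]), 'moment': array([-0.03396321,  0.02289239,  0.04163485]), 'gripper_width': 1.0044962841128984}
```

View pics/scene0.png

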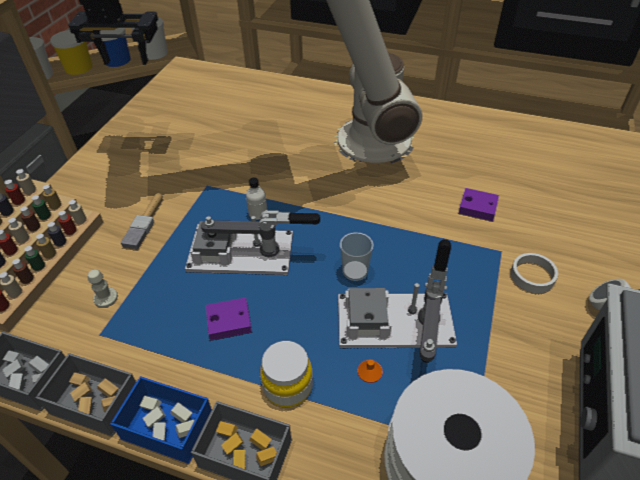

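View pics/top0.png

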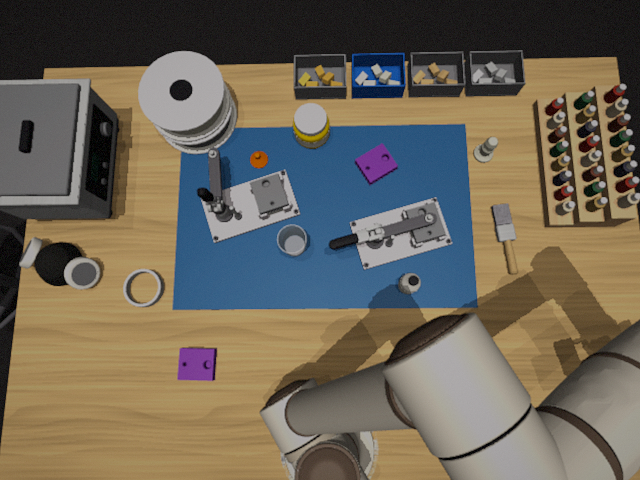

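Open clamp: top image around (250,205); its strap end is near (215,155) and its lever is upright. The closed clamp is around (400,232), with its lever lying flat. I'm enlarging the open one to confirm and measure it.

Run:
```python
from h import *
d=np.load('top0.npz');C=(d['K'],d['R'],d['t']);im=d['im'];D=d['D']
cv2.imwrite('pics/topcrop.png',cv2.resize(im[130:270,165:325],None,fx=5,fy=5,interpolation=cv2.INTER_CUBIC)[:600,:800])
s=np.load('scene0.npz');cv2.imwrite('pics/scenecrop.png',cv2.resize(s['im'][225:375,320:480],None,fx=4,fy=4,interpolation=cv2.INTER_CUBIC))
hsv=cv2.cvtColor(im,cv2.COLOR_BGR2HSV)
# plate: bright, low sat, near region
m=((hsv[...,1]<60)&(hsv[...,2]>120)).astype(np.uint8)
roi=np.zeros_like(m);roi[165:245,195:305]=1
# points by depth on plate z 5..20mm
ys,xs=np.mgrid[0:480,0:640]
P=np.stack([(xs-C[0][0,2])/C[0][0,0]*D,(ys-C[0][1,2])/C[0][1,1]*D,D],-1)
W=(P-C[2])@C[1]
np.save('topW.npy',W)
q=(W[...,2]>0.006)&(W[...,2]<0.018)&(m>0)&(roi>0)
n,l,st,ce=cv2.connectedComponentsWithStats(q.astype(np.uint8)); print(st)
pts=W[q][:,:2].astype(np.float32)
h=cv2.convexHull(np.argwhere(q)[:,::-1].astype(np.int32))
rect=cv2.minAreaRect(h.astype(np.float32));b=cv2.boxPoints(rect);print(rect)
for u in b: print(u,plane(C,u,.012))
rw=cv2.minAreaRect((pts*1000));print(rw)
# heights >40mm in region
for lo,hi in [(.05,.062),(.085,.1),(.1,.13),(.13,.3)]:
  k=(W[...,2]>lo)&(W[...,2]<hi)&(xs>185)&(xs<310)&(ys>140)&(ys<250)
  print(lo,k.sum(),W[k].mean(0) if k.any() else 0, [xs[k].min(),xs[k].max(),ys[k].min(),ys[k].max()] if k.any() else 0)
```

```text
[[     0      0    640    480 305082]
 [   201    169     99     72   2070]
 [   278    171      3      2      6]
 [   255    174     17      6     17]
 [   227    201      1      1      1]
 [   287    200      1      1      1]
 [   293    235      1      1      1]
 [   295    236      1      1      1]
 [   298    237      1      1      1]
 [   293    238      2      3      3]
 [   213    240      3      3      6]
 [   291    240      1      1      1]
 [   299    241      3      2      3]
 [   288    242      1      2      2]
 [   290    242      1      2      2]
 [   295    242      1      1      1]
 [   296    244      2      1      2]]
((253.4500274658203, 218.8500213623047), (75.26222229003906, 90.75738525390625), 71.56504821777344)
[198.50002 197.50003] [0.58183381 0.31572896 0.012     ]
[284.60004 168.80002] [0.65277705 0.10426041 0.012     ]
[308.40002 240.20001] [0.47205584 0.04522684 0.012     ]
[222.30002 268.90002] [0.40449712 0.25066763 0.012     ]
((528.9244995117188, 179.00033569335938), (190.615234375, 219.9248504638672), 18.621187210083008)
0.05 1023 [0.5746758  0.14055674 0.05543348] [np.int64(186), np.int64(304), np.int64(141), np.int64(249)]
0.085 627 [0.59845225 0.24468277 0.09357934] [np.int64(208), np.int64(305), np.int64(147), np.int64(249)]
0.1 160 [0.5628426  0.25151831 0.11442759] [np.int64(206), np.int64(222), np.int64(150), np.int64(211)]
0.13 229 [0.53444615 0.24717136 0.18895407] [np.int64(197), np.int64(218), np.int64(187), np.int64(203)]
```

View pics/topcrop.png

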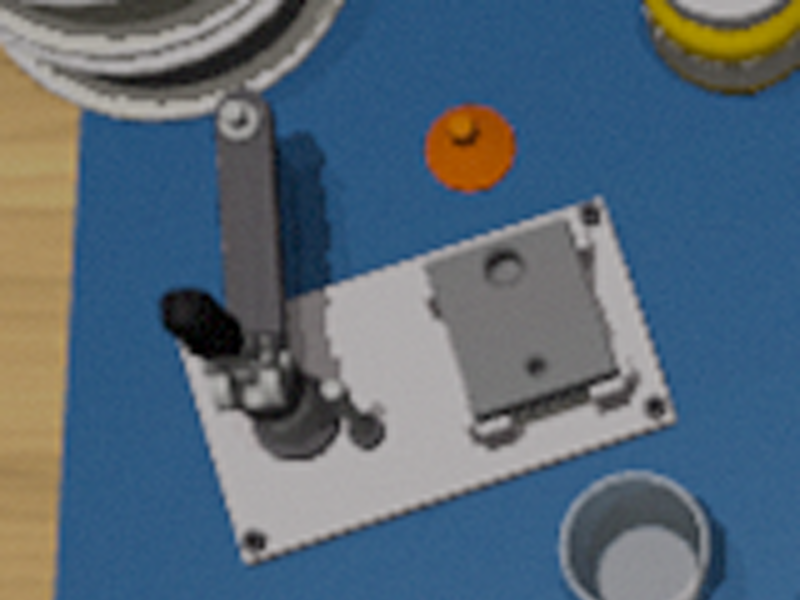

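View pics/scenecrop.png

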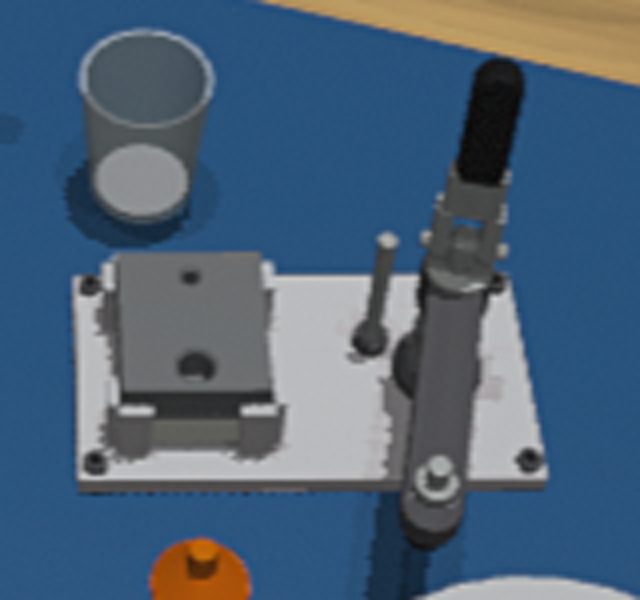

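Run:
```python
from h import *
d=np.load('top0.npz');C=(d['K'],d['R'],d['t']);W=np.load('topW.npy')
s=np.load('scene0.npz');S=(s['K'],s['R'],s['t'])
def fit(loc,P):
    l=np.array(loc);P=np.array(P)[:,:2];a=l-l.mean(0);b=P-P.mean(0)
    th=np.arctan2((a[:,0]*b[:,1]-a[:,1]*b[:,0]).sum(),(a*b).sum());R=np.array([[np.cos(th),-np.sin(th)],[np.sin(th),np.cos(th)]])
    t=P.mean(0)-R@l.mean(0);return th,R,t,P-(l@R.T+t)
loc=[(-.06,.11),(-.06,-.11),(.06,-.11),(.06,.11)]
T=[(165+x/5,130+y/5) for x,y in [(245,562),(675,420),(600,197),(178,345)]]
Q=[(320+x/4,225+y/4) for x,y in [(510,275),(73,275),(79,481),(546,478)]]
for n,cam,px in (('top',C,T),('scene',S,Q)):
    P=[plane(cam,((u[0]),u[1]),.012) for u in px];th,R,t,e=fit(loc,P)
    print(n,np.degrees(th),t,(e*1000).round(1).tolist())
    g=lambda x,y:R@np.array([x,y])+t
    print(' stud',g(0,.065),'mould',g(0,-.055),'pin',g(-.0175,.035))
    print(' x-check pin px',proj(cam,[*g(-.0175,.035),.094]))
# measured
print('lid top px',[plane(C,(165+x/5,130+y/5),.056) for x,y in [(425,265),(570,222),(620,370),(478,418)]])
print('nut top',plane(C,(165+240/5,130+115/5),.114), 'scene',plane(S,(320+437/4,225+470/4),.114))
print('pin',plane(C,(165+332/5,130+388/5),.094),plane(S,(320+388/4,225+240/4),.094))
# lever tip
for (u,v) in [(204,195),(208,199),(212,202)]: print('lever',W[v,u])
for (u,v) in [(180,90),(185,140),(200,130),(215,120),(225,95)]: print('drum',W[v,u])
# strap bar depth points
m=(np.abs(W[...,2]-.095)<.004); m[:,:205]=0;m[:,228:]=0;m[:140]=0;m[210:]=0
p=W[m][:,:2]; c=p.mean(0);u,sg,vt=np.linalg.svd(p-c);print('strap',len(p),c,vt[0],np.degrees(np.arctan2(vt[0][1],vt[0][0])))
```

```text
top 18.763728223287373 [0.55880945 0.18808029] [[2.4, 0.1], [-0.3, 1.0], [0.2, 0.0], [-2.3, -1.2]]
 stud [0.53790114 0.24962574] mould [0.5765011  0.13600337] pin [0.5309812  0.21559098]
 x-check pin px [231.3442524 208.5265081]
scene 18.20114427178632 [0.56437189 0.19054959] [[0.6, 0.8], [0.1, -0.2], [-0.0, 0.7], [-0.7, -1.3]]
 stud [0.54406889 0.25229736] mould [0.58155136 0.13830147] pin [0.5368151 0.2183322]
 x-check pin px [417.16051393 285.16888305]
lid top px [array([0.60305238, 0.18145382, 0.056     ]), array([0.62341231, 0.11277322, 0.056     ]), array([0.55039863, 0.08838275, 0.056     ]), array([0.52801127, 0.15476852, 0.056     ])]
nut top [0.65680944 0.25731545 0.114     ] scene [0.66506698 0.26246161 0.114     ]
pin [0.5331487 0.215532  0.094    ] [0.53651613 0.21796915 0.094     ]
lever [0.52781555 0.24555801 0.21438781]
lever [0.53040592 0.24750733 0.17597156]
lever [0.5387443  0.25275671 0.12280735]
drum [0.80447209 0.3350984  0.13201814]
drum [0.70648801 0.33647774 0.0737021 ]
drum [0.72977157 0.30053227 0.07718445]
drum [0.75728179 0.26693334 0.07171493]
drum [0.82161498 0.2447748  0.07242575]
strap 486 [0.61154928 0.25708592] [-0.99358022 -0.11312978] -173.50423471263687
```

```bash
cat >> h.py <<'E'
from scipy.spatial.transform import Rotation as Ro
def down(yaw): # tool y axis at world angle yaw, x down
    a=np.radians(yaw);x=np.array([0,0,-1.]);y=np.array([np.cos(a),np.sin(a),0]);return np.stack([x,y,np.cross(x,y)],1)
def go(p,yaw,pr=True):
    s=r.sense();R=s['ee_rot'];sh=R.T@(np.array(p)-s['tcp_pos'])*100;rv=Ro.from_matrix(R.T@down(yaw)).as_rotvec(degrees=True)/10
    if pr: print('t',s['time_s'],'tcp',s['tcp_pos'].round(4),'yaw',np.degrees(np.arctan2(R[1,1],R[0,1])).round(1),'F',s['wrist_force'].round(1)); 
    print('->',p,yaw,sh.round(2),rv.round(2),'rows>=',max(np.linalg.norm(sh)/6.25,np.linalg.norm(rv)/1.07).round(1));return sh,rv
E
python3 - <<'E'
from h import *
s=r.sense();C=cal('wrist');o=-C[1].T@C[2];print('wristcam in tool',s['ee_rot'].T@(o-s['tcp_pos']),'axis',s['ee_rot'].T@C[1][2])
go([.45,-.50,.33],106);go([.626,.31,.33],95)
W=np.load('topW.npy')
p=np.array([.626,.257])
m=(W[...,2]>.03)&(W[...,0]>.6)&(W[...,1]>.27)
q=W[m];print(q[np.argsort(q[:,0])[:40:4]].round(3).tolist())
E
```

```text
wristcam in tool [-0.16282825 -0.00029605 -0.06503404] axis [9.69989820e-01 6.82318283e-04 2.43144572e-01]
t 0.1 tcp [ 0.1719 -0.6004  0.2216] yaw 106.0 F [ 0.3 -0.6 -0.6]
-> [0.45, -0.5, 0.33] 106 [-10.84   2.02  29.5 ] [-0.   -0.   -0.01] rows>= 5.0
t 0.1 tcp [ 0.1719 -0.6004  0.2216] yaw 106.0 F [ 0.3 -0.6 -0.6]
-> [0.626, 0.31, 0.33] 95 [-10.7   75.06  68.7 ] [ 1.1  -0.   -0.01] rows>= 16.4
[[0.6, 0.67, 0.215], [0.6, 0.518, 0.137], [0.6, 0.672, 0.208], [0.6, 0.617, 0.212], [0.6, 0.516, 0.15], [0.6, 0.652, 0.213], [0.601, 0.595, 0.21], [0.601, 0.657, 0.212], [0.601, 0.61, 0.21], [0.601, 0.68, 0.207]]
```

play_rows([
  [[-2.2,0.4,5.9,-1,0,0],[-4.4,0.8,11.8,-2,0,0],[-6.6,1.2,17.7,-3,0,0],[-8.8,1.6,23.6,-4,0,0],[-11,2,29.5,-5,0,0]],
], hand=0)

```text
time_s: 0.72
tcp_pos: [0.449, -0.5003, 0.3318]
ee_rot: [[-0.001, -0.916, 0.402], [0.001, 0.402, 0.916], [-1.0, 0.001, 0.0]]
wrist_force: [0.9, -0.9, -0.5]
gripper_width: 0.513
```

Run:
```python
from h import *
print(r.sense()['joints'].round(1))
go([.58,-.22,.33],206);go([.626,.31,.33],275)
W=np.load('topW.npy')
m=(W[...,2]>.03)&(W[...,0]>.56)&(W[...,1]>.272)&(W[...,1]<.4)
q=W[m];print(q[np.argsort(q[:,0])[:60:4]].round(3).tolist())
```

```text
[-34.3  24.4  19.3  -0.  -85.   10.7]
t 0.725 tcp [ 0.449  -0.5003  0.3318] yaw 156.3 F [ 0.9 -0.9 -0.5]
-> [0.58, -0.22, 0.33] 206 [ 0.19 -0.73 30.93] [-4.97  0.   -0.  ] rows>= 5.0
t 0.725 tcp [ 0.449  -0.5003  0.3318] yaw 156.3 F [ 0.9 -0.9 -0.5]
-> [0.626, 0.31, 0.33] 275 [ 0.22 16.35 81.31] [-1.187e+01  1.000e-02 -0.000e+00] rows>= 13.3
[[0.628, 0.273, 0.094], [0.638, 0.273, 0.095], [0.649, 0.274, 0.091], [0.657, 0.273, 0.096], [0.667, 0.274, 0.095], [0.7, 0.339, 0.064], [0.701, 0.343, 0.068], [0.702, 0.338, 0.066], [0.703, 0.324, 0.058], [0.703, 0.322, 0.064], [0.703, 0.344, 0.057], [0.704, 0.309, 0.061], [0.704, 0.331, 0.061], [0.705, 0.329, 0.066], [0.705, 0.349, 0.066]]
```

Plates/drum start at x≥0.70, so the approach point is clear.

play_rows([
  [[0,-0.1,6.2,-1,0,0],[0,-0.2,12.4,-2,0,0],[0,-0.4,18.6,-3,0,0],[0,-0.6,24.8,-4,0,0],[0,-0.7,31,-5,0,0]],
])

```text
time_s: 1.35
tcp_pos: [0.5805, -0.219, 0.331]
ee_rot: [[-0.001, -0.896, -0.443], [0.0, -0.443, 0.896], [-1.0, 0.001, 0.001]]
wrist_force: [0.3, 0.7, 0.0]
gripper_width: 0.02
```

Run:
```python
from h import *
go([.61,.05,.33],255);go([.626,.31,.33],275)
```

```text
t 1.35 tcp [ 0.5805 -0.219   0.331 ] yaw -153.7 F [0.3 0.7 0. ]
-> [0.61, 0.05, 0.33] 255 [  0.11 -14.56  22.81] [-4.87  0.01 -0.  ] rows>= 4.6
t 1.35 tcp [ 0.5805 -0.219   0.331 ] yaw -153.7 F [0.3 0.7 0. ]
-> [0.626, 0.31, 0.33] 275 [  0.11 -27.52  45.41] [-6.87  0.01 -0.  ] rows>= 8.5
```

play_rows([
  [[0,-2.9,4.6,-1,0,0],[0,-5.8,9.2,-2,0,0],[0,-8.7,13.8,-3,0,0],[0,-11.6,18.4,-4,0,0],[0,-14.6,22.8,-4.9,0,0]],
])

```text
time_s: 1.98
tcp_pos: [0.6112, 0.0497, 0.3311]
ee_rot: [[-0.001, -0.254, -0.967], [-0.0, -0.967, 0.254], [-1.0, 0.0, 0.001]]
wrist_force: [0.2, -0.9, -0.4]
gripper_width: 0.003
```

Run:
```python
from h import *
C=cal('wrist');im,D=r.capture('wrist');cv2.imwrite('pics/w1.png',im);np.savez('w1.npz',im=im,D=D,K=C[0],R=C[1],t=C[2])
go([.626,.31,.33],275)
```

```text
t 2.025 tcp [0.6122 0.0551 0.3302] yaw -104.2 F [ 2.4 -0.2 -1.2]
-> [0.626, 0.31, 0.33] 275 [  0.08 -25.05   4.92] [-1.92  0.    0.01] rows>= 4.1
```

View pics/w1.png

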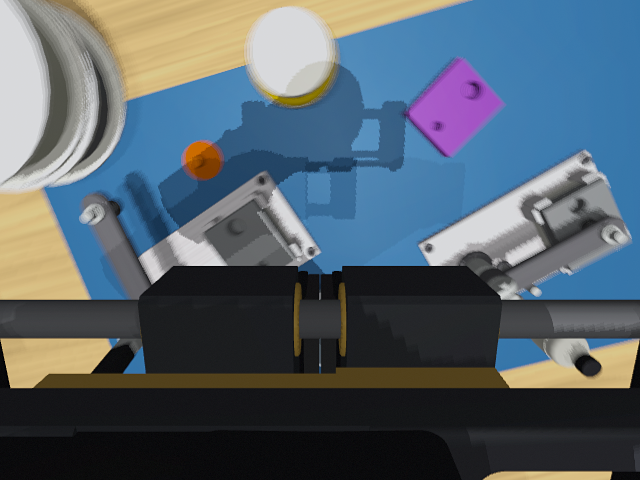

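The wrist view shows the strap end with its nut at about (93,212), the open mould at (240,235), the funnel at (203,160), and the closed clamp at right. It is consistent with the top view.

play_rows([
  [[0,-5.0,1,-0.4,0,0],[0,-10,2,-0.8,0,0],[0,-15,3,-1.2,0,0],[0,-20,4,-1.6,0,0],[0,-25,4.9,-1.9,0,0]],
])

```text
time_s: 2.65
tcp_pos: [0.6287, 0.3035, 0.331]
ee_rot: [[-0.001, 0.071, -0.997], [-0.001, -0.997, -0.071], [-1.0, 0.0, 0.001]]
wrist_force: [1.4, -0.0, -0.4]
gripper_width: 0.008
```

play_rows([
  [[0,0,0,0,0,0],[0,0,0,0,0,0]],
])

```text
time_s: 2.9
tcp_pos: [0.6288, 0.3018, 0.3308]
ee_rot: [[-0.001, 0.069, -0.998], [-0.001, -0.998, -0.069], [-1.0, 0.001, 0.001]]
wrist_force: [-0.5, -0.7, 0.6]
gripper_width: 0.006
```

Run:
```python
from h import *
C=cal('wrist');im,D=r.capture('wrist');cv2.imwrite('pics/w2.png',im);np.savez('w2.npz',im=im,D=D,K=C[0],R=C[1],t=C[2])
go([.6265,.3066,.070],275)
```

```text
t 2.95 tcp [0.629  0.3011 0.3314] yaw -86.1 F [ 0.2 -1.  -0.4]
-> [0.6265, 0.3066, 0.07] 275 [26.14 -0.58  0.2 ] [-0.11  0.   -0.  ] rows>= 4.2
```

View pics/w2.png

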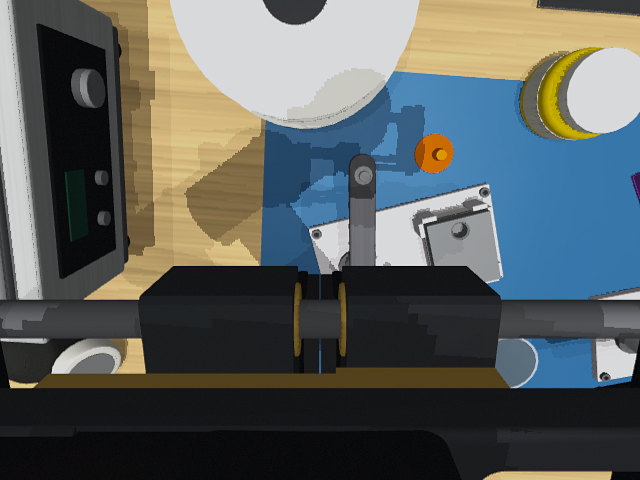

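Run:
```python
from h import *
s=np.load('w2.npz');S=(s['K'],s['R'],s['t']);D=s['D']
print('nut',plane(S,(364,174),.114),dep(S,(364,174),D)); 
for v in (200,230,255): 
  a=plane(S,(349.5,v),.095);b=plane(S,(376,v),.095);print('edges',a,b,np.linalg.norm(a-b),dep(S,(362,v),D))
# plate corners at z .012: TR, TL , lid corners
for u in [(486,184),(309,227),(502,281)]: print('plate',plane(S,u,.012))
for u in [(423,218),(493,206)]: print('lid',plane(S,u,.056))
```

```text
nut [0.663281   0.26299303 0.114     ] [0.66323169 0.26292772 0.11343009]
edges [0.63538513 0.27260943 0.095     ] [0.63718514 0.24661514 0.095     ] 0.02605654148709093 [0.63631617 0.26041131 0.09554564]
edges [0.60520761 0.26997266 0.095     ] [0.60704008 0.24349813 0.095     ] 0.026537875388998024 [0.60625208 0.25758287 0.09579716]
edges [0.57919474 0.26769978 0.095     ] [0.58105517 0.24081128 0.095     ] 0.026952783648114174 [0.57969085 0.2548475  0.09368998]
plate [0.65274729 0.10695856 0.012     ]
plate [0.58660429 0.31148522 0.012     ]
plate [0.53424363 0.06659634 0.012     ]
lid [0.61524979 0.18754242 0.056     ]
lid [0.6336529  0.11360682 0.056     ]
```

play_rows([
  [[5,-0.7,0,0,0,0],[10,-0.7,0,0,0,0],[15,-0.7,0,0,0,0],[20,-0.7,0,0,0,0],[25.8,-0.7,0,0,0,0]],
])

```text
time_s: 3.58
tcp_pos: [0.6295, 0.3076, 0.0739]
ee_rot: [[0.003, 0.067, -0.998], [0.002, -0.998, -0.067], [-1.0, -0.002, -0.003]]
wrist_force: [1.6, -0.4, -0.7]
gripper_width: 0.008
```

play_rows([
  [[0,0,0,0,0,0],[0,0,0,0,0,0]],
])

```text
time_s: 3.82
tcp_pos: [0.6304, 0.3089, 0.0765]
ee_rot: [[0.004, 0.069, -0.998], [0.002, -0.998, -0.069], [-1.0, -0.001, -0.004]]
wrist_force: [0.2, 1.1, 0.0]
gripper_width: 0.004
```

```bash
cat >> h.py <<'E'
ST=np.array([.543,.252]);TH=18.3
def strap_target(alpha,off,rad=.090,z=.072,yawlag=0):
    a=np.radians(TH-90+alpha);d=np.array([np.cos(a),np.sin(a)]);n=np.array([-d[1],d[0]])
    p=ST+rad*d+off*n;return [*p,z],TH-90+alpha-90+yawlag
E
python3 - <<'E'
from h import *
im,D=r.capture('scene');cv2.imwrite('pics/s2.png',im)
print(r.sense()['joints'].round(1))
for al,o in((76.9,.038),(76.9,.028),(66,.028),(56,.028),(46,.028)):
  p,y=strap_target(al,o);go(np.round(p,4),y)
E
```

```text
[ 39.3  35.9   2.2   0.1 -55.9  54.6]
t 3.875 tcp [0.6308 0.3096 0.0774] yaw -86.0 F [ 0.7  0.6 -0. ]
-> [0.6292 0.298  0.072 ] -84.8 [0.53 1.14 0.24] [-0.12 -0.03  0.01] rows>= 0.2
t 3.875 tcp [0.6308 0.3096 0.0774] yaw -86.0 F [ 0.7  0.6 -0. ]
-> [0.6301 0.288  0.072 ] -84.8 [0.53 2.15 0.22] [-0.12 -0.03  0.01] rows>= 0.4
t 3.875 tcp [0.6308 0.3096 0.0774] yaw -86.0 F [ 0.7  0.6 -0. ]
-> [0.6353 0.2709 0.072 ] -95.7 [ 0.53  3.89 -0.18] [ 0.97 -0.03  0.02] rows>= 0.9
t 3.875 tcp [0.6308 0.3096 0.0774] yaw -86.0 F [ 0.7  0.6 -0. ]
-> [0.6372 0.2546 0.072 ] -105.7 [ 0.52  5.53 -0.26] [ 1.97 -0.03  0.02] rows>= 1.8
t 3.875 tcp [0.6308 0.3096 0.0774] yaw -86.0 F [ 0.7  0.6 -0. ]
-> [0.6362 0.2382 0.072 ] -115.7 [ 0.52  7.16 -0.05] [ 2.97 -0.03  0.02] rows>= 2.8
```

View pics/s2.png

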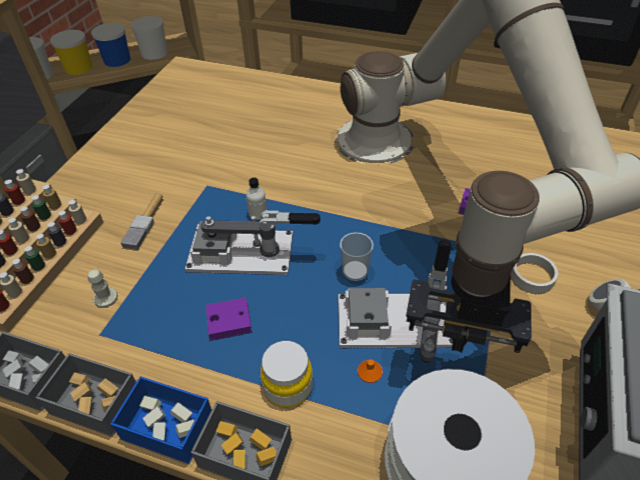

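play_rows([
  [[0.3,1.0,0.2,0,0,0],[0.3,1.6,0.2,0,0,0],[0.3,2.2,0.2,0.2,0,0],[0.3,3.0,0,0.6,0,0],[0.3,3.9,-0.2,1.0,0,0]],
])

```text
time_s: 4.5
tcp_pos: [0.6332, 0.2702, 0.0709]
ee_rot: [[0.0, -0.108, -0.994], [0.001, -0.994, 0.108], [-1.0, -0.001, -0.0]]
wrist_force: [-1.1, 1.1, -0.0]
gripper_width: 0.01
```

Run:
```python
from h import *
im,D=r.capture('top');cv2.imwrite('pics/t3.png',im[130:270,165:325].repeat(4,0).repeat(4,1))
for al in (66,56,46,36,26):
  p,y=strap_target(al,.028,z=.074);go(np.round(p,4),y)
```

```text
t 4.55 tcp [0.6335 0.269  0.0708] yaw -96.4 F [-0.8 -0.5  0.3]
-> [0.6353 0.2709 0.074 ] -95.7 [-0.32 -0.21 -0.16] [-0.07 -0.    0.  ] rows>= 0.1
t 4.55 tcp [0.6335 0.269  0.0708] yaw -96.4 F [-0.8 -0.5  0.3]
-> [0.6372 0.2546 0.074 ] -105.7 [-0.32  1.39 -0.53] [ 0.93 -0.    0.  ] rows>= 0.9
t 4.55 tcp [0.6335 0.269  0.0708] yaw -96.4 F [-0.8 -0.5  0.3]
-> [0.6362 0.2382 0.074 ] -115.7 [-0.32  3.03 -0.61] [ 1.93 -0.    0.  ] rows>= 1.8
t 4.55 tcp [0.6335 0.269  0.0708] yaw -96.4 F [-0.8 -0.5  0.3]
-> [0.6324 0.2222 0.074 ] -125.7 [-0.32  4.66 -0.41] [2.93 0.   0.  ] rows>= 2.7
t 4.55 tcp [0.6335 0.269  0.0708] yaw -96.4 F [-0.8 -0.5  0.3]
-> [0.6259 0.2071 0.074 ] -135.7 [-0.32  6.24  0.07] [3.93 0.   0.  ] rows>= 3.7
```

View pics/t3.png

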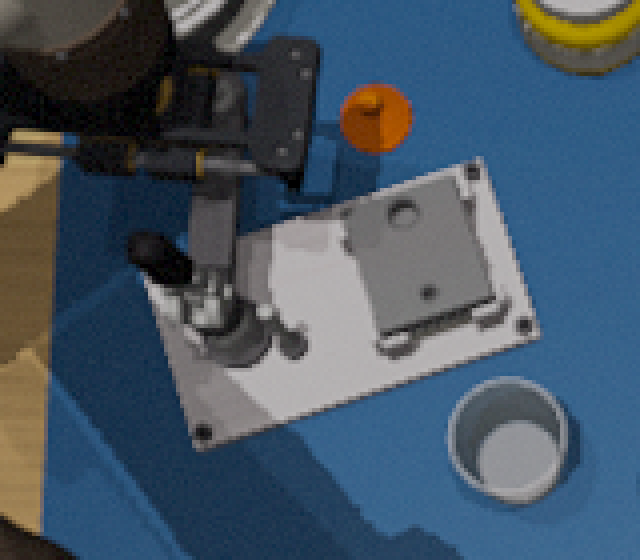

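play_rows([
  [[-0.2,0.7,-0.4,0.4,0,0],[-0.3,1.4,-0.5,0.9,0,0],[-0.3,2.2,-0.6,1.4,0,0],[-0.3,3.0,-0.6,1.9,0,0]],
])

```text
time_s: 5.05
tcp_pos: [0.6368, 0.24, 0.0739]
ee_rot: [[0.002, -0.425, -0.905], [0.001, -0.905, 0.425], [-1.0, -0.002, -0.001]]
wrist_force: [1.5, 0.6, -0.9]
gripper_width: 0.004
```

Run:
```python
from h import *
im,D=r.capture('top');cv2.imwrite('pics/t4.png',im[130:270,165:325].repeat(4,0).repeat(4,1))
for al in (46,36,26,16):
  p,y=strap_target(al,.028,z=.074);go(np.round(p,4),y)
```

```text
t 5.1 tcp [0.6364 0.2389 0.0739] yaw -115.3 F [ 0.9 -0.2 -1.2]
-> [0.6362 0.2382 0.074 ] -115.7 [-0.01  0.08 -0.01] [ 0.04 -0.    0.01] rows>= 0.0
t 5.1 tcp [0.6364 0.2389 0.0739] yaw -115.3 F [ 0.9 -0.2 -1.2]
-> [0.6324 0.2222 0.074 ] -125.7 [-0.02  1.68 -0.36] [ 1.04 -0.    0.01] rows>= 1.0
t 5.1 tcp [0.6364 0.2389 0.0739] yaw -115.3 F [ 0.9 -0.2 -1.2]
-> [0.6259 0.2071 0.074 ] -135.7 [-0.02  3.33 -0.41] [ 2.04 -0.    0.01] rows>= 1.9
t 5.1 tcp [0.6364 0.2389 0.0739] yaw -115.3 F [ 0.9 -0.2 -1.2]
-> [0.6168 0.1934 0.074 ] -145.7 [-0.02  4.95 -0.18] [ 3.04 -0.    0.01] rows>= 2.8
```

View pics/t4.png

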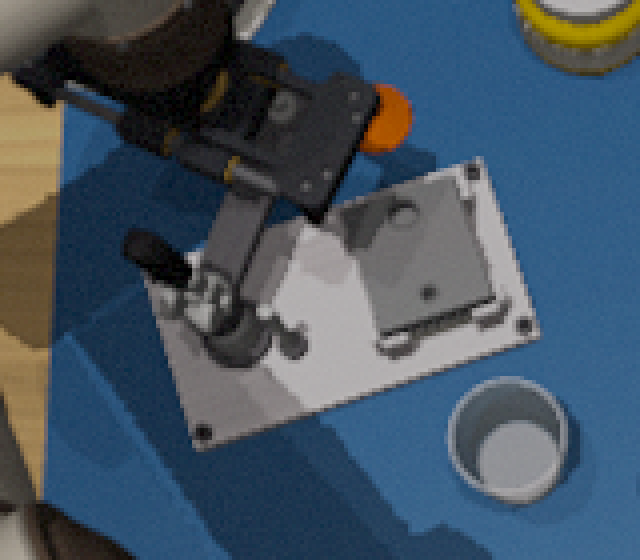

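The strap is turning with the finger, now at about 46° open. I'm continuing along the arc.

play_rows([
  [[0,0.8,-0.2,0.5,0,0],[0,1.7,-0.4,1.0,0,0],[0,2.5,-0.4,1.5,0,0],[0,3.3,-0.4,2.0,0,0],[0,4.1,-0.3,2.5,0,0]],
])

```text
time_s: 5.72
tcp_pos: [0.6225, 0.2015, 0.0741]
ee_rot: [[0.003, -0.767, -0.642], [0.001, -0.642, 0.767], [-1.0, -0.003, -0.001]]
wrist_force: [1.5, -0.2, -0.0]
gripper_width: 0.006
```

Run:
```python
from h import *
for al in (21,16,11,6,2,0):
  p,y=strap_target(al,.028,z=.074);go(np.round(p,4),y)
```

```text
t 5.725 tcp [0.6225 0.2015 0.0741] yaw -140.1 F [ 1.5 -0.2 -0. ]
-> [0.6217 0.2001 0.074 ] -140.7 [ 0.01  0.15 -0.06] [ 0.06 -0.01  0.02] rows>= 0.1
t 5.725 tcp [0.6225 0.2015 0.0741] yaw -140.1 F [ 1.5 -0.2 -0. ]
-> [0.6168 0.1934 0.074 ] -145.7 [ 0.01  0.96 -0.26] [ 0.56 -0.01  0.02] rows>= 0.5
t 5.725 tcp [0.6225 0.2015 0.0741] yaw -140.1 F [ 1.5 -0.2 -0. ]
-> [0.6115 0.1872 0.074 ] -150.7 [ 0.01  1.76 -0.4 ] [ 1.06 -0.    0.02] rows>= 1.0
t 5.725 tcp [0.6225 0.2015 0.0741] yaw -140.1 F [ 1.5 -0.2 -0. ]
-> [0.6056 0.1815 0.074 ] -155.7 [ 0.01  2.58 -0.46] [ 1.56 -0.    0.02] rows>= 1.5
t 5.725 tcp [0.6225 0.2015 0.0741] yaw -140.1 F [ 1.5 -0.2 -0. ]
-> [0.6005 0.1773 0.074 ] -159.7 [ 0.01  3.24 -0.45] [ 1.96 -0.    0.02] rows>= 1.8
t 5.725 tcp [0.6225 0.2015 0.0741] yaw -140.1 F [ 1.5 -0.2 -0. ]
-> [0.5978 0.1753 0.074 ] -161.7 [ 0.    3.57 -0.43] [ 2.16 -0.    0.02] rows>= 2.0
```

play_rows([
  [[0,0.8,-0.2,0.5,0,0],[0,1.6,-0.4,1.0,0,0],[0,2.3,-0.4,1.4,0,0],[0,2.8,-0.4,1.7,0,0]],
])

```text
time_s: 6.22
tcp_pos: [0.6034, 0.1803, 0.0742]
ee_rot: [[0.002, -0.921, -0.39], [0.001, -0.39, 0.921], [-1.0, -0.002, -0.0]]
wrist_force: [2.3, 0.1, -0.4]
gripper_width: 0.009
```

play_rows([
  [[0,0.2,0,0.2,0,0],[0,0.4,0,0.4,0,0]],
])

```text
time_s: 6.48
tcp_pos: [0.5994, 0.1789, 0.0739]
ee_rot: [[0.001, -0.946, -0.324], [0.0, -0.324, 0.946], [-1.0, -0.001, -0.0]]
wrist_force: [1.2, -0.7, -0.3]
gripper_width: 0.006
```

Run:
```python
from h import *
im,D=r.capture('top');cv2.imwrite('pics/t5.png',im[130:270,165:325].repeat(4,0).repeat(4,1))
for al in (2,0):
  p,y=strap_target(al,.028,z=.074);go(np.round(p,4),y)
```

```text
t 6.525 tcp [0.599  0.1787 0.0738] yaw -161.1 F [ 0.7 -0.6  1. ]
-> [0.6005 0.1773 0.074 ] -159.7 [-0.02 -0.1  -0.18] [-0.14 -0.    0.  ] rows>= 0.1
t 6.525 tcp [0.599  0.1787 0.0738] yaw -161.1 F [ 0.7 -0.6  1. ]
-> [0.5978 0.1753 0.074 ] -161.7 [-0.02  0.22 -0.29] [ 0.06 -0.    0.  ] rows>= 0.1
```

View pics/t5.png

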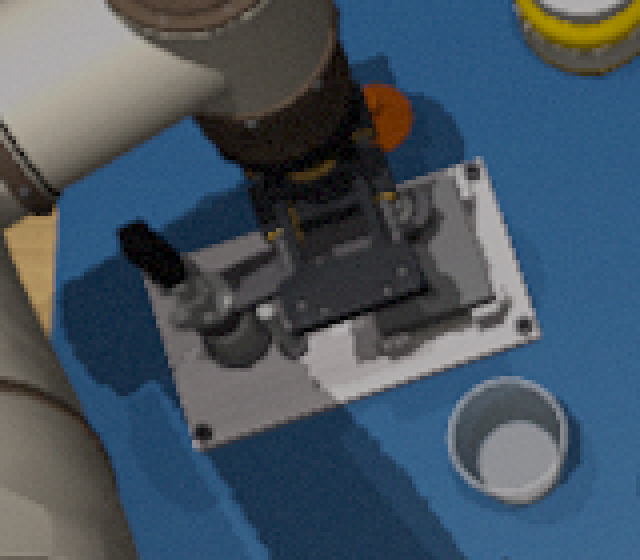

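Nearly there. I'll push in small steps until the force rises at the stop pin.

play_rows([
  [[0,0.15,0,0,0,0],[0,0.3,0,0,0,0],[0,0.4,0,0,0,0]],
])

```text
time_s: 6.9
tcp_pos: [0.595, 0.1774, 0.0735]
ee_rot: [[-0.0, -0.946, -0.325], [-0.0, -0.325, 0.946], [-1.0, 0.0, -0.0]]
wrist_force: [2.3, 0.1, 0.3]
gripper_width: 0.006
```

play_rows([
  [[0,0.1,0,0,0,0],[0,0.2,0,0,0,0],[0,0.3,0,0,0,0]],
])

```text
time_s: 7.28
tcp_pos: [0.5921, 0.1764, 0.0735]
ee_rot: [[-0.0, -0.946, -0.325], [-0.0, -0.325, 0.946], [-1.0, 0.0, -0.0]]
wrist_force: [2.2, -0.7, 0.4]
gripper_width: 0.001
```

play_rows([
  [[0,0.1,0,0,0,0],[0,0.2,0,0,0,0],[0,0.3,0,0,0,0]],
])

```text
time_s: 7.65
tcp_pos: [0.5894, 0.1754, 0.0735]
ee_rot: [[0.0, -0.946, -0.325], [0.0, -0.325, 0.946], [-1.0, -0.0, -0.0]]
wrist_force: [2.5, -1.1, 0.0]
gripper_width: 0.003
```

Run:
```python
from h import *
im,D=r.capture('top');cv2.imwrite('pics/t6.png',cv2.resize(im[160:250,195:305],None,fx=7,fy=6,interpolation=cv2.INTER_CUBIC))
im,D=r.capture('scene');cv2.imwrite('pics/s6.png',cv2.resize(im[225:375,320:480],None,fx=4,fy=4,interpolation=cv2.INTER_CUBIC))
print(r.sense()['wrist_force'],r.sense()['tcp_pos'])
```

```text
[ 1.80408872 -1.2695408  -0.03142426] [0.58945998 0.17548709 0.07352277]
```

View pics/t6.png

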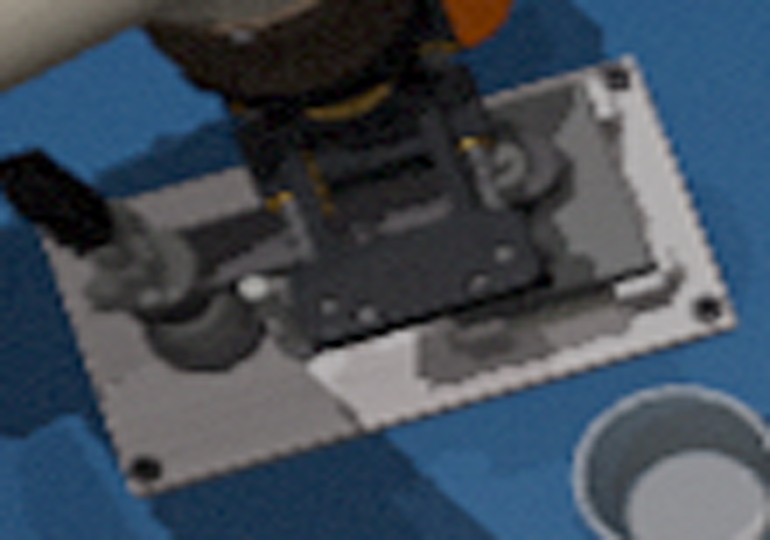

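View pics/s6.png

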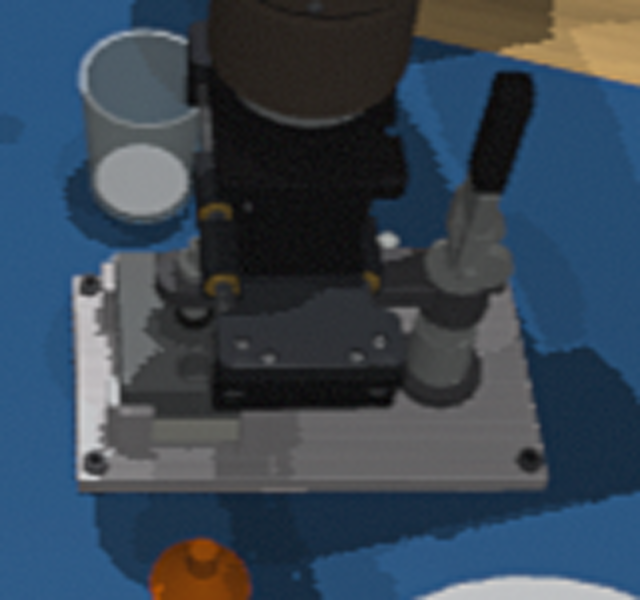

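play_rows([
  [[0,0.1,0,0,0,0],[0,0.2,0,0,0,0],[0,0.3,0,0,0,0]],
])

```text
time_s: 8.12
tcp_pos: [0.5891, 0.1755, 0.0739]
ee_rot: [[0.006, -0.945, -0.326], [0.003, -0.326, 0.945], [-1.0, -0.006, 0.0]]
wrist_force: [8.1, -0.8, -3.5]
gripper_width: 0.008
```

play_rows([
  [[0,0.1,0,0,0,0],[0,0.2,0,0,0,0],[0,0.2,0,0,0,0]],
])

```text
time_s: 8.5
tcp_pos: [0.589, 0.1756, 0.0741]
ee_rot: [[0.01, -0.945, -0.326], [0.004, -0.326, 0.945], [-1.0, -0.011, 0.001]]
wrist_force: [11.8, 1.4, -5.8]
gripper_width: 0.003
```

The force rose to about 12 N with no travel, so the strap is against the pin. I'm backing off and lifting clear.

play_rows([
  [[0,-0.6,0,0,0,0],[0,-1.5,0,0,0,0],[0,-3.0,0,0,0,0],[-3,-4,0,0,0,0],[-9,-4,0,0,0,0]],
])

```text
time_s: 9.12
tcp_pos: [0.6206, 0.1862, 0.1607]
ee_rot: [[-0.009, -0.946, -0.325], [-0.004, -0.325, 0.946], [-1.0, 0.01, -0.001]]
wrist_force: [1.4, 0.9, 0.3]
gripper_width: 0.007
```

play_rows([
  [[-6,0,0,0,0,0],[-12,0,0,0,0,0],[-16,0,-3,0,0,0],[-19,0,-8,0,0,0],[-20,0,-12,0,0,0]],
])

```text
time_s: 9.75
tcp_pos: [0.6617, 0.0722, 0.366]
ee_rot: [[0.002, -0.946, -0.326], [0.001, -0.326, 0.946], [-1.0, -0.002, 0.0]]
wrist_force: [0.8, -0.4, -0.9]
gripper_width: 0.007
```

Run:
```python
from h import *
print(r.sense()['tcp_pos'],r.sense()['joints'].round(1))
for n in ('top','scene'):
  C=cal(n);im,D=r.capture(n);np.savez(f'{n}7.npz',im=im,D=D,K=C[0],R=C[1],t=C[2])
  a=im[130:270,165:325] if n=='top' else im[225:375,320:480]
  cv2.imwrite(f'pics/{n}7.png',cv2.resize(a,None,fx=4,fy=4,interpolation=cv2.INTER_CUBIC))
C=cal('wrist');im,D=r.capture('wrist');cv2.imwrite('pics/w7.png',im);np.savez('w7.npz',im=im,D=D,K=C[0],R=C[1],t=C[2])
```

```text
[0.66173291 0.07221529 0.36602738] [ 20.1  23.3  22.4  -0.  -88.9  -1.1]
```

View pics/top7.png

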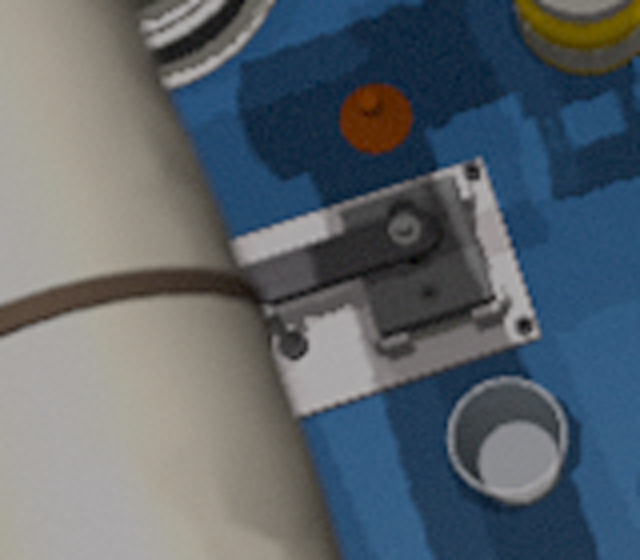

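View pics/scene7.png

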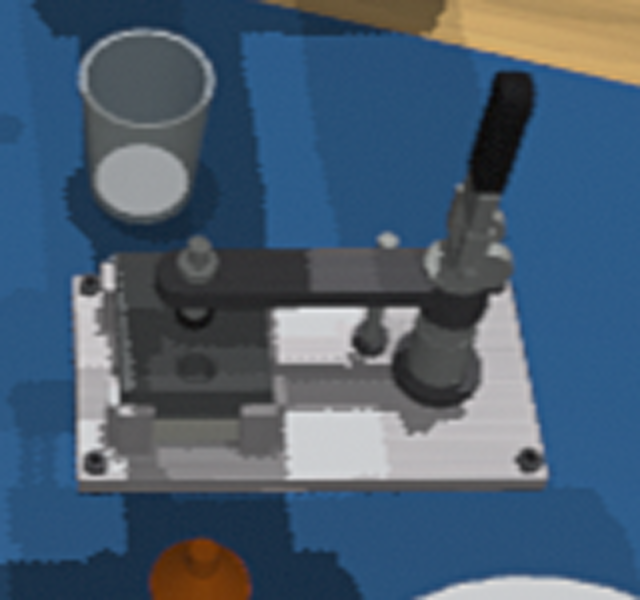

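View pics/w7.png

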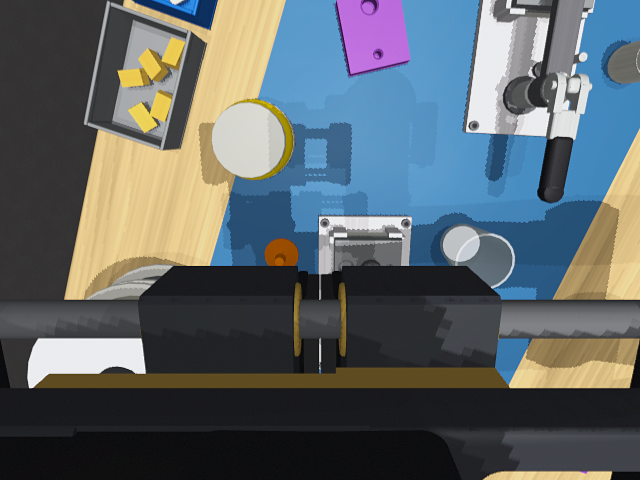

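Run:
```python
from h import *
s=np.load('scene7.npz');S=(s['K'],s['R'],s['t']);D=s['D'];im=s['im']
ys,xs=np.mgrid[0:480,0:640];K=S[0]
W=(np.stack([(xs-K[0,2])/K[0,0]*D,(ys-K[1,2])/K[1,1]*D,D],-1)-S[2])@S[1]
roi=(xs>430)&(xs<456)&(ys>240)&(ys<275)
g=roi&(im.max(2)<45)&(W[...,2]>.14)
p=W[g];print(len(p),p.mean(0),p.min(0),p.max(0))
for lo in np.arange(.15,.235,.015):
  k=(p[:,2]>lo)&(p[:,2]<lo+.015); print(lo.round(3),k.sum(),p[k].mean(0).round(4) if k.any() else '')
# strap top
m=(np.abs(W[...,2]-.095)<.0035)&(xs>355)&(xs<425)&(ys>284)&(ys<303)
q=W[m][:,:2];c=q.mean(0);vt=np.linalg.svd(q-c)[2][0];print('strap',len(q),c,np.degrees(np.arctan2(vt[1],vt[0])))
print('nut',plane(S,(320+200/4,225+242/4),.114),dep(S,(370,286),D))
t=np.load('top7.npz');T=(t['K'],t['R'],t['t']);print('nut top cam',plane(T,(165+404/4,130+228/4),.114),dep(T,(266,187),t['D']))
```

```text
295 [0.54787403 0.25541688 0.19813498] [0.53532929 0.24611533 0.15295041] [0.55388185 0.26493105 0.2262895 ]
0.15 10 [0.5497 0.2529 0.1622]
0.165 57 [0.5495 0.2543 0.1727]
0.18 62 [0.5488 0.2542 0.1878]
0.195 61 [0.5495 0.2558 0.2029]
0.21 104 [0.5453 0.2568 0.2186]
0.225 1 [0.5452 0.2544 0.2263]
strap 695 [0.56664821 0.18251714] 110.02461052496336
nut [0.57995609 0.13822385 0.114     ] [0.58174881 0.13865386 0.11489479]
nut top cam [0.57445731 0.13472791 0.114     ] [0.57607166 0.13548105 0.1088551 ]
```

```bash
cat >> h.py <<'E'
ST=np.array([.541,.251]);TH=18.5
def lev(fy,z,fx=0):
    a=np.radians(TH);return [*(ST+fy*np.array([-np.sin(a),np.cos(a)])+fx*np.array([np.cos(a),np.sin(a)])),z]
def arc(a,r_=.085,hf=.0095,pen=0):
    c=r_*np.array([np.cos(a),np.sin(a)])+(.008-pen)*np.array([-np.sin(a),np.cos(a)]);return lev(c[0]-hf,.1115+c[1])
E
python3 - <<'E'
from h import *
go(lev(-.04,.36),-161.5);go(lev(-.04,.19),-161.5)
E
```

```text
t 9.9 tcp [0.6615 0.0718 0.3634] yaw -161.2 F [ 0.1  0.2 -0.9]
-> [np.float64(0.5536921862562038), np.float64(0.21306705379175203), 0.36] -161.5 [ 0.36  5.65 16.85] [ 0.03  0.   -0.01] rows>= 2.8
t 9.9 tcp [0.6615 0.0718 0.3634] yaw -161.2 F [ 0.1  0.2 -0.9]
-> [np.float64(0.5536921862562038), np.float64(0.21306705379175203), 0.19] -161.5 [17.36  5.63 16.84] [ 0.03  0.   -0.01] rows>= 4.0
```

play_rows([
  [[0,2,6,0,0,0],[0,4,12,0,0,0],[0.4,5.6,16.8,0,0,0],[5,5.6,16.8,0,0,0],[9,5.6,16.8,0,0,0]],
])

```text
time_s: 10.52
tcp_pos: [0.5518, 0.2157, 0.2717]
ee_rot: [[-0.002, -0.945, -0.328], [-0.0, -0.328, 0.945], [-1.0, 0.002, 0.001]]
wrist_force: [0.6, 0.4, 0.1]
gripper_width: 0.007
```

play_rows([
  [[4,0,0,0,0,0],[8.3,0,0,0,0,0],[8.3,0,0,0,0,0]],
])

```text
time_s: 10.9
tcp_pos: [0.5507, 0.2134, 0.1864]
ee_rot: [[-0.009, -0.945, -0.326], [-0.005, -0.326, 0.945], [-1.0, 0.01, -0.002]]
wrist_force: [0.0, 0.2, 0.4]
gripper_width: 0.004
```

Run:
```python
from h import *
im,D=r.capture('scene');cv2.imwrite('pics/s8.png',cv2.resize(im[195:345,340:500],None,fx=4,fy=4,interpolation=cv2.INTER_CUBIC))
im,D=r.capture('top');cv2.imwrite('pics/t8.png',cv2.resize(im[130:270,165:325],None,fx=4,fy=4,interpolation=cv2.INTER_CUBIC))
for a in (1.5,1.35,1.2,1.05,.9,.75): go(np.round(arc(a),4),-161.5)
```

```text
t 11.0 tcp [0.5541 0.2147 0.1914] yaw -160.9 F [-0.1 -0.   1.6]
-> [0.5446 0.2401 0.1969] -161.5 [-0.55  0.07  2.71] [ 0.06 -0.    0.  ] rows>= 0.4
t 11.0 tcp [0.5541 0.2147 0.1914] yaw -160.9 F [-0.1 -0.   1.6]
-> [0.5406 0.2522 0.1962] -161.5 [-0.48  0.06  3.98] [ 0.06 -0.    0.  ] rows>= 0.6
t 11.0 tcp [0.5541 0.2147 0.1914] yaw -160.9 F [-0.1 -0.   1.6]
-> [0.5366 0.2641 0.1936] -161.5 [-0.22  0.05  5.24] [ 0.06 -0.    0.  ] rows>= 0.8
t 11.0 tcp [0.5541 0.2147 0.1914] yaw -160.9 F [-0.1 -0.   1.6]
-> [0.5328 0.2755 0.1892] -161.5 [0.22 0.03 6.44] [ 0.06 -0.    0.  ] rows>= 1.0
t 11.0 tcp [0.5541 0.2147 0.1914] yaw -160.9 F [-0.1 -0.   1.6]
-> [0.5292 0.2862 0.1831] -161.5 [0.83 0.02 7.57] [ 0.06 -0.    0.  ] rows>= 1.2
t 11.0 tcp [0.5541 0.2147 0.1914] yaw -160.9 F [-0.1 -0.   1.6]
-> [0.526  0.2958 0.1753] -161.5 [1.61 0.01 8.58] [ 0.06 -0.    0.  ] rows>= 1.4
```

View pics/s8.png

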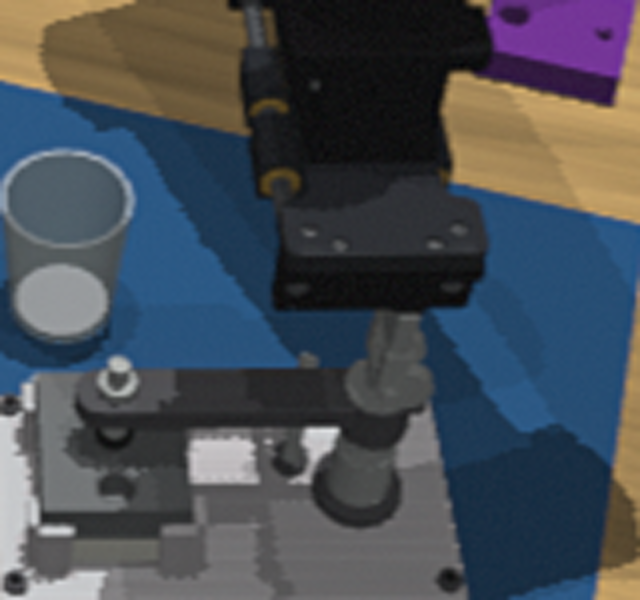

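View pics/t8.png

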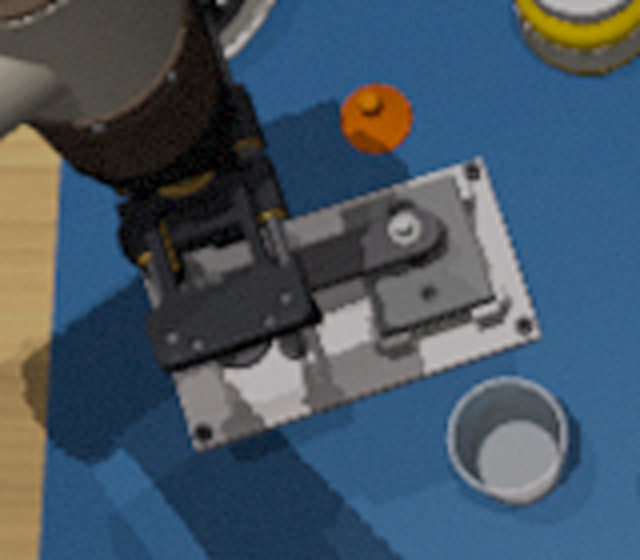

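play_rows([
  [[-0.4,0.1,1.2,0,0,0],[-0.5,0.1,2.2,0,0,0],[-0.5,0.1,3.2,0,0,0],[-0.4,0.1,4.2,0,0,0],[-0.2,0.1,5.2,0,0,0]],
])

```text
time_s: 11.62
tcp_pos: [0.5363, 0.2637, 0.193]
ee_rot: [[0.002, -0.946, -0.325], [0.001, -0.325, 0.946], [-1.0, -0.002, 0.0]]
wrist_force: [1.2, -0.9, 2.2]
gripper_width: 0.006
```

Run:
```python
from h import *
im,D=r.capture('scene');cv2.imwrite('pics/s9.png',cv2.resize(im[195:345,340:500],None,fx=4,fy=4,interpolation=cv2.INTER_CUBIC))
for a in (1.2,1.05,.9,.75,.6,.45): go(np.round(arc(a,pen=.002),4),-161.5)
```

```text
t 11.675 tcp [0.5359 0.2646 0.1924] yaw -161.0 F [ 1.7 -0.4  1.5]
-> [0.536  0.2659 0.1929] -161.5 [-0.05 -0.06  0.12] [0.05 0.   0.01] rows>= 0.0
t 11.675 tcp [0.5359 0.2646 0.1924] yaw -161.0 F [ 1.7 -0.4  1.5]
-> [0.5322 0.2772 0.1882] -161.5 [ 0.42 -0.07  1.31] [0.05 0.   0.01] rows>= 0.2
t 11.675 tcp [0.5359 0.2646 0.1924] yaw -161.0 F [ 1.7 -0.4  1.5]
-> [0.5287 0.2876 0.1818] -161.5 [ 1.06 -0.07  2.41] [0.05 0.   0.01] rows>= 0.4
t 11.675 tcp [0.5359 0.2646 0.1924] yaw -161.0 F [ 1.7 -0.4  1.5]
-> [0.5256 0.2971 0.1738] -161.5 [ 1.86 -0.09  3.41] [0.05 0.   0.01] rows>= 0.6
t 11.675 tcp [0.5359 0.2646 0.1924] yaw -161.0 F [ 1.7 -0.4  1.5]
-> [0.5228 0.3053 0.1644] -161.5 [ 2.8  -0.09  4.28] [0.05 0.   0.01] rows>= 0.8
t 11.675 tcp [0.5359 0.2646 0.1924] yaw -161.0 F [ 1.7 -0.4  1.5]
-> [0.5206 0.3121 0.1539] -161.5 [ 3.85 -0.1   4.99] [0.05 0.   0.01] rows>= 1.0
```

View pics/s9.png

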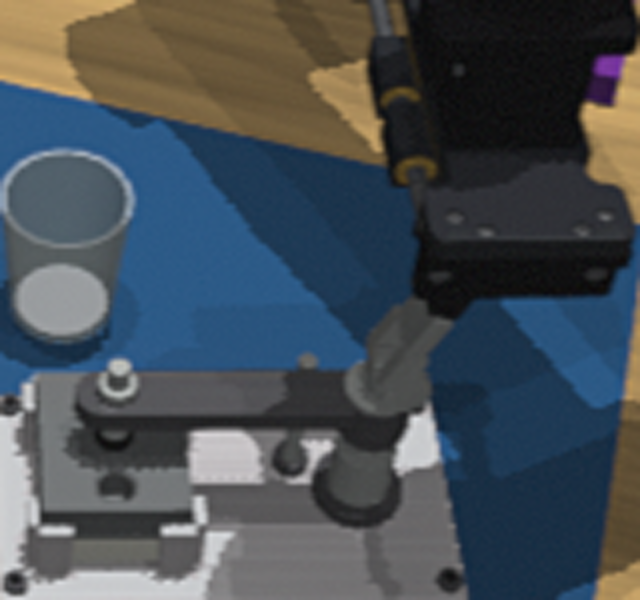

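The lever is folding (leaning about 25–30°) and the strap stays put. I'm continuing the arc.

play_rows([
  [[0.4,0,1.3,0,0,0],[1.1,0,2.4,0,0,0],[1.9,0,3.4,0,0,0],[2.8,0,4.3,0,0,0],[3.8,0,5.0,0,0,0]],
])

```text
time_s: 12.3
tcp_pos: [0.5196, 0.3106, 0.1537]
ee_rot: [[-0.0, -0.946, -0.325], [-0.0, -0.325, 0.946], [-1.0, 0.0, -0.0]]
wrist_force: [2.4, -1.8, 1.3]
gripper_width: 0.004
```

Run:
```python
from h import *
im,D=r.capture('scene');cv2.imwrite('pics/s10.png',cv2.resize(im[195:345,340:500],None,fx=4,fy=4,interpolation=cv2.INTER_CUBIC))
for a in (.45,.3,.15,0): go(np.round(arc(a,pen=.002),4),-161.5)
```

```text
t 12.35 tcp [0.5188 0.3109 0.1522] yaw -161.0 F [0.6 1.  0.4]
-> [0.5206 0.3121 0.1539] -161.5 [-0.17 -0.21  0.05] [ 0.05 -0.   -0.01] rows>= 0.0
t 12.35 tcp [0.5188 0.3109 0.1522] yaw -161.0 F [0.6 1.  0.4]
-> [0.5188 0.3173 0.1424] -161.5 [ 0.98 -0.22  0.6 ] [ 0.05 -0.   -0.01] rows>= 0.2
t 12.35 tcp [0.5188 0.3109 0.1522] yaw -161.0 F [0.6 1.  0.4]
-> [0.5176 0.3208 0.1301] -161.5 [ 2.21 -0.22  0.97] [ 0.05 -0.   -0.01] rows>= 0.4
t 12.35 tcp [0.5188 0.3109 0.1522] yaw -161.0 F [0.6 1.  0.4]
-> [0.517  0.3226 0.1175] -161.5 [ 3.47 -0.22  1.16] [ 0.05 -0.   -0.01] rows>= 0.6
```

View pics/s10.png

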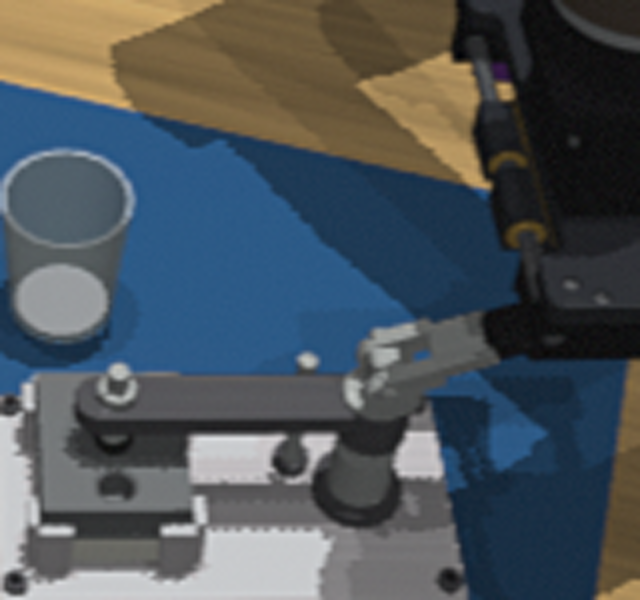

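play_rows([
  [[0.4,-0.1,0.3,0,0,0],[1.0,-0.2,0.6,0,0,0],[1.6,-0.2,0.8,0,0,0],[2.2,-0.2,1.0,0,0,0],[2.8,-0.2,1.1,0,0,0]],
])

```text
time_s: 12.98
tcp_pos: [0.5179, 0.3213, 0.1261]
ee_rot: [[-0.0, -0.946, -0.325], [0.0, -0.325, 0.946], [-1.0, 0.0, 0.0]]
wrist_force: [-2.4, -1.2, 3.5]
gripper_width: 0.001
```

play_rows([
  [[0.3,0,0.1,0,0,0],[0.6,0,0.1,0,0,0],[0.6,0,0.1,0,0,0]],
])

```text
time_s: 13.35
tcp_pos: [0.5181, 0.3226, 0.1203]
ee_rot: [[0.001, -0.946, -0.325], [0.001, -0.325, 0.946], [-1.0, -0.001, 0.001]]
wrist_force: [0.4, 0.6, 0.0]
gripper_width: 0.01
```

Run:
```python
from h import *
im,D=r.capture('scene');cv2.imwrite('pics/s11.png',cv2.resize(im[195:345,340:500],None,fx=4,fy=4,interpolation=cv2.INTER_CUBIC))
go(np.round(arc(0),4),-161.5)
```

```text
t 13.4 tcp [0.5182 0.3227 0.1204] yaw -161.0 F [-0.2 -0.  -0.5]
-> [0.517  0.3226 0.1195] -161.5 [0.08 0.11 0.03] [0.05 0.   0.01] rows>= 0.0
```

View pics/s11.png

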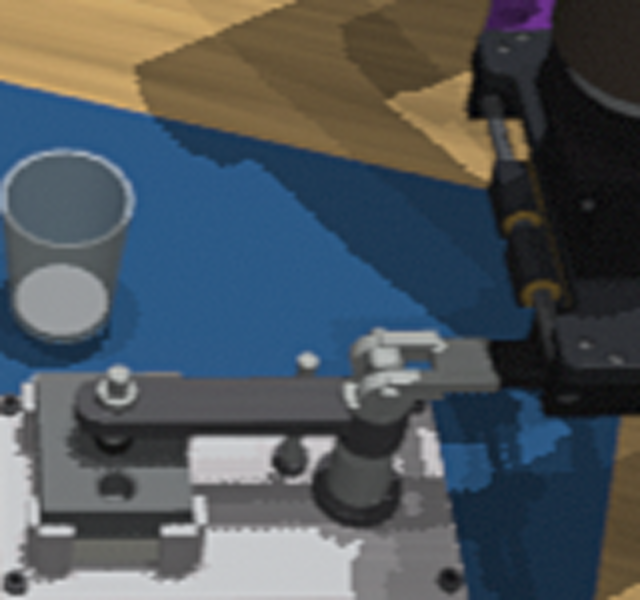

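play_rows([
  [[0.2,0,0,0,0,0],[0.4,0,0,0,0,0],[0.5,0,0,0,0,0]],
])

```text
time_s: 13.78
tcp_pos: [0.5185, 0.3229, 0.1195]
ee_rot: [[0.003, -0.945, -0.327], [0.001, -0.327, 0.945], [-1.0, -0.003, 0.0]]
wrist_force: [-6.9, -1.8, 19.7]
gripper_width: 0.004
```

play_rows([
  [[0.1,0,0,0,0,0],[0.2,0,0,0,0,0],[0.3,0,0,0,0,0]],
])

```text
time_s: 14.15
tcp_pos: [0.5187, 0.323, 0.1192]
ee_rot: [[0.005, -0.945, -0.327], [0.002, -0.327, 0.945], [-1.0, -0.005, 0.0]]
wrist_force: [-11.1, -3.5, 29.9]
gripper_width: 0.004
```

Hard stop at tip z=0.1195, exactly where a flat grip's top should be, with the force at 30 N. I'm retracting up and away now, then checking.

play_rows([
  [[-1,0,0,0,0,0],[-4,0,0,0,0,0],[-9,0,0,0,0,0],[-15,0,0,0,0,0],[-20,0,0,0,0,0]],
])

```text
time_s: 14.78
tcp_pos: [0.5182, 0.3224, 0.3148]
ee_rot: [[0.002, -0.946, -0.325], [0.001, -0.325, 0.946], [-1.0, -0.002, 0.001]]
wrist_force: [1.7, -0.0, -0.8]
gripper_width: 0.006
```

play_rows([
  [[0,5,0,0,0,0],[0,10,0,0,0,0],[0,15,-2,0,0,0],[0,15,-2,0,0,0],[0,15,-2,0,0,0]],
])

```text
time_s: 15.4
tcp_pos: [0.3828, 0.2549, 0.3129]
ee_rot: [[0.001, -0.946, -0.325], [0.001, -0.325, 0.946], [-1.0, -0.001, 0.001]]
wrist_force: [-0.4, 0.4, -0.3]
gripper_width: 0.003
```

Run:
```python
from h import *
for n in ('top','scene'):
  C=cal(n);im,D=r.capture(n);np.savez(f'{n}12.npz',im=im,D=D,K=C[0],R=C[1],t=C[2])
  cv2.imwrite(f'pics/{n}12.png',im)
  a=im[130:270,165:325] if n=='top' else im[225:375,330:490]
  cv2.imwrite(f'pics/{n}12c.png',cv2.resize(a,None,fx=4,fy=4,interpolation=cv2.INTER_CUBIC))
print(r.sense())
```

```text
{'time_s': 15.5, 'joints': array([ 5.39717896e+01,  2.39095764e+00, -1.21982043e+01,  1.08839604e-03,
       -7.54074288e+01, -3.50143997e+01]), 'joint_velocities': array([-0.12650383,  0.58190662,  0.01611931, -0.03983856, -0.28370701,
        0.03532343]), 'effort': array([ 3.19089415e-02, -2.24840713e+01,  1.94495612e+01,  4.40340444e+00,
       -2.38243846e-02,  5.47895195e-05]), 'tcp_pos': array([0.38320821, 0.25520162, 0.31230351]), 'ee_rot': array([[ 4.98653843e-05, -9.45758879e-01, -3.24869422e-01],
       [ 3.73084101e-05, -3.24869420e-01,  9.45758880e-01],
       [-9.99999998e-01, -5.92809917e-05,  1.90850216e-05]]), 'wrist_force': array([ 0.17708474,  0.53741623, -0.05576032]), 'moment': array([0.05188413, 0.12178522, 0.01251149]), 'gripper_width': 0.004585166452635709}
```

View pics/scene12.png

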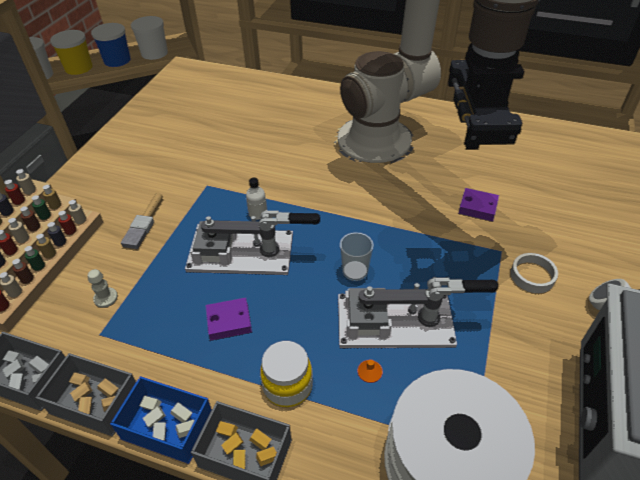

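View pics/scene12c.png

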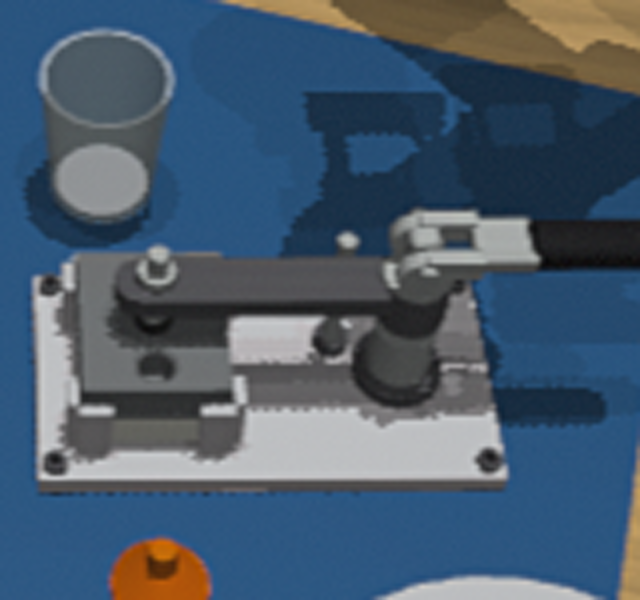

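View pics/top12.png

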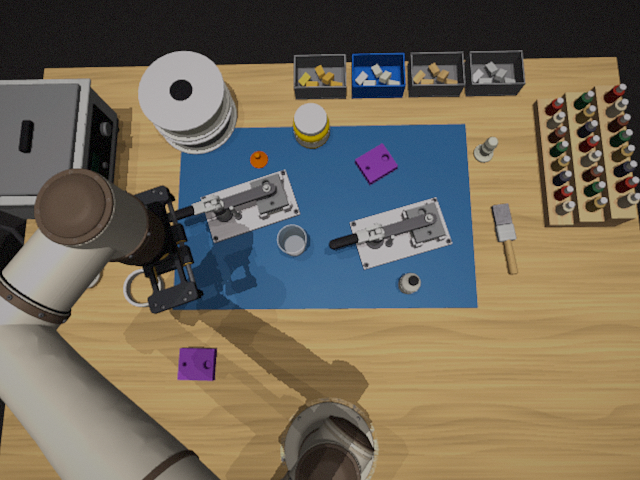

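The picture shows the open clamp's strap across the mould, with the lever flat at scene (430–495,287). It looks the same as the closed clamp at (210–318,222). Next are numeric checks of the strap, the lever and the loose things.

Run:
```python
from h import *
def load(n):
  s=np.load(n+'.npz');K=s['K'];D=s['D'];ys,xs=np.mgrid[0:480,0:640]
  W=(np.stack([(xs-K[0,2])/K[0,0]*D,(ys-K[1,2])/K[1,1]*D,D],-1)-s['t'])@s['R'];return s['im'],W,ys,xs
im,W,ys,xs=load('scene12')
def ln(m):
  q=W[m][:,:2];c=q.mean(0);v=np.linalg.svd(q-c)[2][0];return len(q),c.round(4),W[m][:,2].mean().round(4),(np.degrees(np.arctan2(v[1],v[0]))%180).round(2)
B=lambda a,b,c,d:(xs>a)&(xs<b)&(ys>c)&(ys<d)
z=W[...,2]
print('strap open',ln(B(370,424,288,302)&(z>.081)&(z<.0915)),'strap closed2',ln(B(214,262,217,233)&(z>.081)&(z<.0915)))
dk=im.max(2)<60
for n,b in (('lever',B(466,500,278,296)),('lever2',B(286,322,211,227))):
  m=b&dk&(z>.1); print(n,ln(m)); q=W[m]; o=q[np.argsort(q[:,1])];print(np.median(o[:len(o)//4],0),np.median(o[-len(o)//4:],0))
a=np.load('scene0.npz')['im'].astype(int);d=np.abs(a-im).max(2)>60
for n,b in dict(cup=(335,380,228,285),funnel=(355,386,356,386),bottle=(240,272,175,222),tub=(258,315,340,405),brush=(118,165,190,250),tape=(508,560,250,296),fig=(85,120,265,310),lid=(345,390,295,335),purple1=(200,255,295,340),purple2=(455,500,185,222)).items(): print(n,d[b[2]:b[3],b[0]:b[1]].mean().round(3))
for n in ('scene0','scene12'):
  im_,W_,_,_=load(n); h=cv2.cvtColor(im_,cv2.COLOR_BGR2HSV); m=(h[...,0]<18)&(h[...,1]>200)&(h[...,2]>80)&B(350,392,350,392); print('funnel px',xs[m].mean().round(2),ys[m].mean().round(2)); 
  m=(W_[...,2]>.052)&(W_[...,2]<.06)&B(348,390,300,330); print('lid z',m.sum(),W_[m].mean(0).round(4),W_[m][:,:2].max(0))
```

```text
strap open (646, array([0.565 , 0.1896]), np.float64(0.0871), np.float64(110.25)) strap closed2 (486, array([ 0.4917, -0.1693]), np.float64(0.0865), np.float64(106.2))
lever (369, array([0.5241, 0.329 ]), np.float64(0.121), np.float64(171.43))
[0.52877306 0.30991642 0.11779018] [0.51621963 0.34874177 0.11755461]
lever2 (324, array([ 0.4557, -0.0345]), np.float64(0.1159), np.float64(106.4))
[ 0.46331359 -0.05639869  0.11711518] [ 0.45154256 -0.01260658  0.1173034 ]
cup 0.0
funnel 0.0
bottle 0.247
tub 0.0
brush 0.167
tape 0.0
fig 0.0
lid 0.134
purple1 0.0
purple2 0.0
funnel px 369.56 370.82
lid z 796 [0.5953 0.1431 0.0554] [0.62995251 0.18359689]
funnel px 369.55 370.85
lid z 696 [0.5986 0.1427 0.0554] [0.63040241 0.18287176]
```

Both lever heights match (118 mm). The strap line reads 1–2° off, so I'm checking its angle against the plate edges on both clamps.

Run:
```python
from h import *
for i in (1,):
  t=np.load('top12.npz')['im']
  a=cv2.resize(t[165:245,195:305],None,fx=7,fy=7,interpolation=cv2.INTER_CUBIC);b=cv2.resize(t[190:270,345:455],None,fx=7,fy=7,interpolation=cv2.INTER_CUBIC)
  cv2.imwrite('pics/ca.png',a);cv2.imwrite('pics/cb.png',b)
```

```text
(no output)
```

View pics/ca.png

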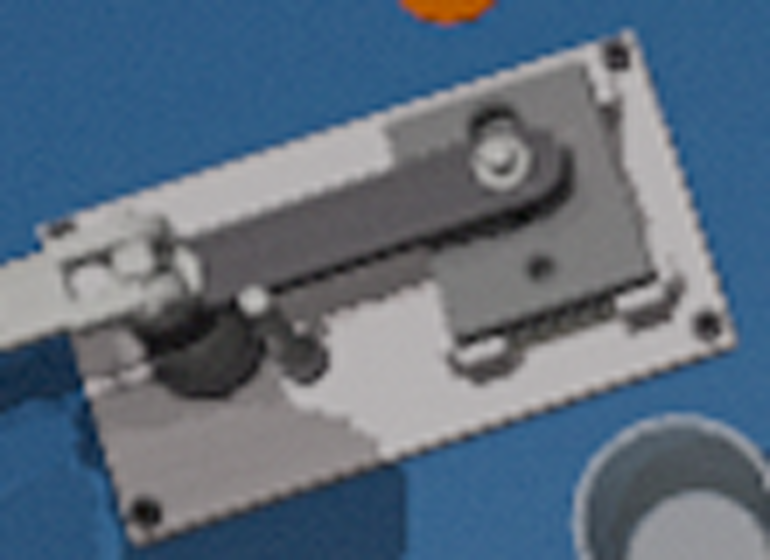

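View pics/cb.png

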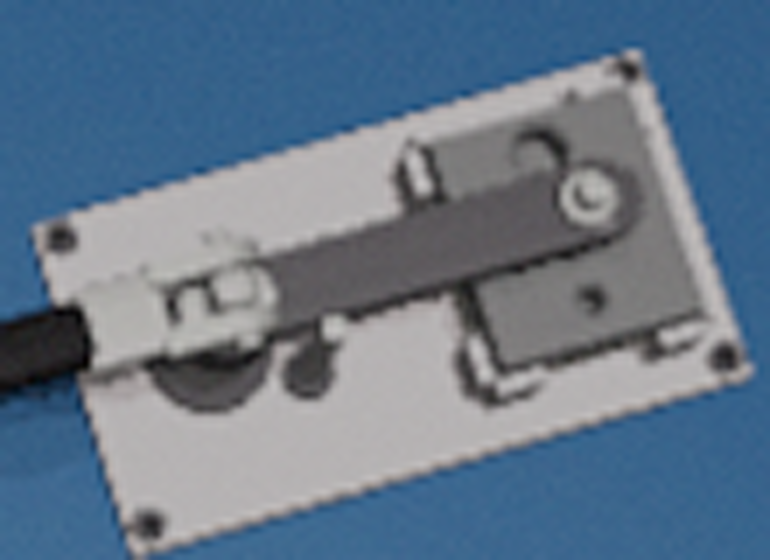

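The strap edge (−19.1° in the image) is parallel to the plate edge (−18.7°), and the strap touches the pin as on the closed clamp. Handing in.

```bash
python3 -c "
from station import r
print(r.finish_job())"
```

```text
the job is handed in; nothing more can be done
None
```

The clamp is closed and holding the mould on its own, and I handed the job in at about 15.5 s of the 54 s allowed. I pushed the strap round with the shut fingers until it met the stop pin, where it stopped dead at about 12 N. Then I folded the lever down until it reached its hard stop at about 30 N, and moved the arm clear.

**What the last checks showed:**
- **Lever:** level, with its grip at 118 mm at both ends, the same as on the closed clamp.
- **Strap:** its top is lowered to about 87 mm, the same as on the closed clamp. In the top view its edge is parallel to the plate (−19.1° against −18.7°), and it touches the pin.
- **Mould:** the lid is still seated at about 56 mm.
- **Loose things:** the cup, funnel, tub, tape, figure and both purple look-alikes show no change between the first and last scene pictures.

**Checks that disagreed:**
- **Strap angle:** the scene-camera depth fit put the strap 1–2° off. The same fit also read about 1° off on the clamp that was already closed, so I trusted the force stop and the plate-edge comparison instead.
- **Bottle and brush:** the picture comparison flagged changed pixels around both. By eye they look unmoved, and I think the cause is the arm and its shadow, which were there in the first picture. I did not measure either one separately.

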